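# Interlock a flipped heat-sink channel with two upright ones

### The arm

A 6-joint arm with a two-finger parallel gripper is mounted at the origin on the work surface. World frame = base frame: x ahead of the robot, y to its left, z up, the work surface at z = 0. Lengths are in m, angles in rad, forces in N, time in s.
With the tool pointing down it reaches from about 0.35 to 0.85 m from the base axis. Payload 8.1 kg.
Tool frame: the origin (TCP) lies midway between the tips of the shut fingers; the grasp point (between the pads) lies robot.grasp_offset behind it (robot.grasp_offset is the distance from the TCP to the grasp point, in m); z points along the fingers, y is the direction in which the jaws open and shut (so a half turn about z gives the same grasp; the last joint's range is limited). The gripper opens to 93 mm and grips with 3 to 60 N. Pads are 15 mm wide; open, the fingers measure 128 mm over their backs; the gripper's body (75 mm by 188 mm) begins 65 mm behind the grasp point.
Start: joints at [-1.237, 0.13, 1.488, -0, 1.523, -0.085], TCP at [0.244, -0.548, 0.219] pointing down, gripper open.
Joint ranges: [-2.96, 2.96], [-0.89, 2.26], [0.02, 2.5], [-1.34, 4.48], [0, 2.73], [-2.66, 2.66]. Speed limits (rad/s): [2.39, 2.39, 2.79, 3.14, 3.14, 3.14].

### API

Orientations are given as a rotation vector (axis times angle).
In Python, from plant import robot gives the robot as it stands.
- The arm moves only by the shell command python3 -m handwheel 'ROWS' [OPENING] [FORCE]. ROWS is text: rows parted by semicolons, each of 6 numbers parted by spaces: the shift along the world's x, y, z each as a share of 0.3 m, from -1 to 1, then the turn, a rotation vector about the world's x, y, z each as a share of 45 degrees, from -1 to 1. A call has 1 to 5 rows; each row is the pose to reach, as a shift and turn from the pose commanded when the call began; what a row does not reach only later rows make up. A row lasts 1/10 s, in which the tool goes at most 50 mm and 8.59 degrees, less where a joint would pass 70% of its speed; a pose out of reach is approached as far as the arm can. A call with a number of a shift or a turn outside -1 to 1 is refused whole. A call with a gripper value outside its range is refused whole. OPENING is the closure, from -1 (fully open) to 1 (shut), set as the call begins (- or left out, the last holds). The fingers move at their own pace and stop on an object; FORCE is the grip in N (left out, the last holds). Time passes only in rows, so rows that repeat a pose let the fingers close. It gives the time, the measured TCP pose, the force and the opening at its end, in the units of the state.
- robot.read_state(): the state, without advancing time (a new reading comes with each control period).
- robot.read_camera(name): name is "scene" or "top"; returns (picture, depth): 420x560x3 uint8, red, green, blue; 420x560 float32, m along the optical axis (not along the pixel's ray), 0 where there is no reading.
- robot.camera_model(name): a dict with "camera_matrix" (3x3 intrinsics, pixels), "pose" (4x4, takes a point from camera to world coordinates). Camera axes: x right, y down, z forward; pixel columns grow to the right and rows downward; lengths in m; the calibration is good to about 2 mm. A picture is of the moment at which its call begins. camera_model takes no time and is no camera call.
- robot.close_job(): hands the job in, once; it reports no verdict.
Trained networks look in the newest picture that a camera, given by its name, has taken for a name from the list of things; names that differ only in an ending like _2 or _b are one class to them, and where a whole thing is asked for, a point or a joint stands for the part that bears it (a point fixed in the world has none). Each returns a list of dicts, best first, with "conf" (0 to 1); they miss things now and then, are a little off and sometimes report something else, mostly with a low value. They report only what shows in the picture. A call takes as long as a camera call. They do not tell look-alikes from the thing itself.
- robot.look_for(camera, query): "rect" ([centre column, centre row, width, height] in pixels, round what is visible of it).
- robot.silhouettes(camera, query): "pixels" (420x560 bool, what is visible of it) and "rect" ([centre column, centre row, width, height] in pixels, round what is visible of it).
- robot.tip_of(camera, query): "at" ([row, column] in pixels: a listed point, or the origin of a listed thing).
The state is a dict: "t": time; "q": joint angles; "dq": joint speeds; "joint_torque": joint torques, N m; "tool_pos": TCP position; "orientation": TCP orientation; "force": force on the tool from outside, world axes, zero at the start; "wrist_torque": the same for the moment, N m; "opening": finger opening in m.
Only numpy, scipy, OpenCV 4.12 (cv2) and the standard library are available. Lean on these libraries where they do the work, as an engineer would, in place of code of your own. Each camera call takes 0.05 s, during which the arm holds its last target.

### The job

Pack the loose bare-aluminium channel, which lies legs-down on the bench, into the orange tray so that it interlocks with the two wide channels lying there legs-up: straddle it centrally over the two legs that meet in the middle, one of its legs resting fully down in each wide channel, parallel with them and with the ends about level. Lower it in rather than dropping it, let go, and leave the black channel and the blue angle where they are.

Things in the scene. Friction and masses are not known exactly. Their poses are not given: they have to be found in the camera images.
- channel: Loose U-channel to pack: bare aluminium, 100 mm long (x), 60 wide over the legs (y), 36 high, walls 4 mm, about 0.13 kg. It lies legs-down like a bridge, flat web on top; grip it from above across the 60 mm. Origin: centre of the underside, level with the leg tips; z up. Half a turn about z makes no difference. When packed its leg tips rest on the trough floors.
- tray: Fixed orange tray 112 (x) by 172 (y) mm, rim 12 mm high. Origin: underside centre, z up. In it two loose aluminium U-channels lie legs-up side by side along x, each 100 long, 80 wide, 36 high, walls 4 mm; their inner legs meet at y=0 as a wall 8 to 9 mm thick. Above the origin: leg tops 41 mm, trough floors 9 mm. Troughs are clear from 5 to 75 mm either side of y=0.
- black_channel: Bystander: smaller black U-channel, legs down, 80 mm long (its x), 40 mm wide (its y), 30 mm high. Origin: centre of the underside, z up. Leave it.
- angle: Bystander: blue painted angle bracket, 80 mm long (its x); flat leg 50 mm wide (its y) on the bench, upright leg 50 mm high and 4 mm thick along its +y edge. Origin: centre of the flat leg's underside, z up. Leave it.
There are look-alikes about, which are no part of the job. What is shaped like the channel but brown is not meant.

How it is judged:
By the outcome, as a careful person would: the job done as asked, in the order asked, and still so for the second after the job is handed in, with the robot touching nothing.
It also fails if it takes over 35 s, if anything falls off the work surface, if the arm or the gripper's body presses on something with over 40 N, if the wrist force passes 120 N, or if a joint passes its speed limit or range.

## Working session

There is one attempt and no reset: what is moved stays moved. The work goes in short steps, Python scripts to look and compute and a shell command to move; the robot and the scene stay as the last step left them, time stands still between calls to the robot, and variables do not carry over. Pictures are saved under pics/ and viewed, and the job is handed in when it is done.

```bash
ls; mkdir -p pics
cat > h.py <<'E'
import numpy as np, cv2, pickle
from plant import robot
def snap(n):
    im,d=robot.read_camera(n); m=robot.camera_model(n)
    np.savez(f'{n}.npz',im=im,d=d,K=m['camera_matrix'],T=m['pose'])
    return im,d,np.array(m['camera_matrix']),np.array(m['pose'])
def load(n):
    z=np.load(f'{n}.npz'); return z['im'],z['d'],z['K'],z['T']
def world(d,K,T):
    v,u=np.mgrid[:d.shape[0],:d.shape[1]]
    P=np.stack([(u-K[0,2])/K[0,0]*d,(v-K[1,2])/K[1,1]*d,d],-1)
    W=P@T[:3,:3].T+T[:3,3]; W[d==0]=np.nan
    return W
def save(n,im): cv2.imwrite(f'pics/{n}.png',im[...,::-1])
E
python3 - <<'E'
from h import *
for n in ('top','scene'):
    im,d,K,T=snap(n); save(n+'0',im); print(n,K,T)
    for q in ('channel','tray','black_channel','angle'):
        for r in robot.look_for(n,q): print(n,q,round(r['conf'],2),np.round(r['rect']))
print(robot.grasp_offset, robot.read_state())
E
```

```text
pics
top [[542.6491298    0.         268.31170379]
 [  0.         542.6491298  213.53887367]
 [  0.           0.           1.        ]] [[-0.01347331 -0.98910604  0.14658688  0.31002633]
 [-0.99988985  0.01241462 -0.00813479  0.01123517]
 [ 0.00622634 -0.14668033 -0.98916435  1.17711939]
 [ 0.          0.          0.          1.        ]]
top channel 0.94 [350. 293.  43.  54.]
top channel 0.9 [304. 222.  37.  47.]
top channel 0.85 [261. 161.  29.  44.]
top channel 0.75 [240. 231.  51.  48.]
top tray 0.73 [156. 213.  82.  61.]
top tray 0.69 [390. 225.  33.  42.]
top black_channel 0.96 [337. 147.  31.  41.]
top angle 0.7 [390. 224.  34.  40.]
scene [[447.02151083   0.         279.37677684]
 [  0.         447.02151083 199.391168  ]
 [  0.           0.           1.        ]] [[-0.12338145  0.80204303 -0.58438344  0.89723361]
 [ 0.99235604  0.09820406 -0.07473593  0.03228524]
 [-0.0025526  -0.58913746 -0.8080288   0.60326566]
 [ 0.          0.          0.          1.        ]]
scene channel 0.9 [249. 191.  61.  64.]
scene channel 0.86 [217. 122.  39.  55.]
scene channel 0.72 [336. 192.  7
[... 177 characters left out ...]
cene angle 0.67 [142. 177.  33.  58.]
0.0188 {'t': 0.5, 'q': array([-1.23739064e+00,  1.30423672e-01,  1.48825484e+00, -1.28579509e-05,
        1.52300904e+00, -8.54061082e-02]), 'dq': array([ 0.00110267, -0.00074596, -0.00179582, -0.00091546,  0.00053955,
       -0.00076738]), 'joint_torque': array([-3.99737874e-04, -5.59174168e+01, -4.91570985e+01,  7.66335335e-02,
        2.42708239e-02, -3.66289271e-05]), 'tool_pos': array([ 0.2440088 , -0.54811219,  0.21859092]), 'orientation': array([-3.07287251e+00, -6.53052254e-01,  3.84541094e-05]), 'force': array([-1.60877962,  0.85922689, -0.38488142]), 'wrist_torque': array([-0.02221582, -0.05583025, -0.02748708]), 'opening': 0.09306110582053762}
```

Run:
```python
from h import *
im,*_=load('top'); save('topcrop',cv2.resize(im[110:340,100:430],None,fx=2.4,fy=2.4,interpolation=cv2.INTER_CUBIC))
```

```text
(no output)
```

View pics/topcrop.png

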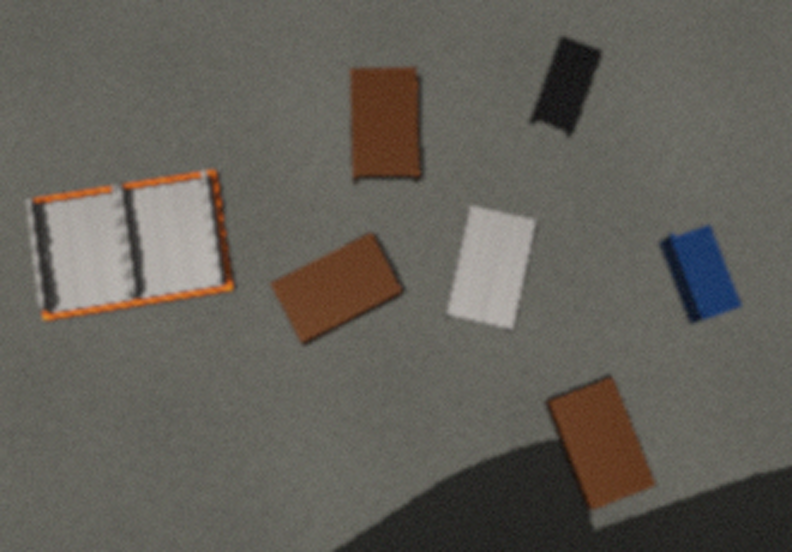

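View pics/scene0.png

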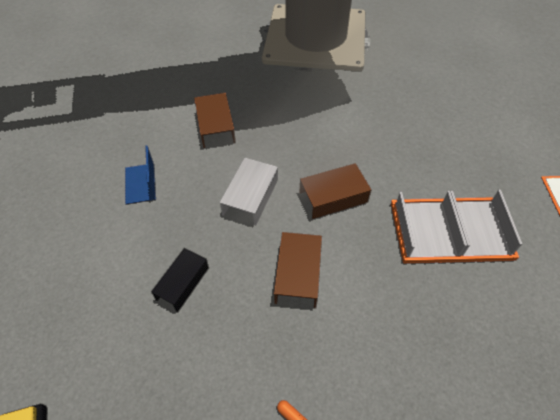

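The top picture shows the aluminium channel at (col 304, row 222). Three brown look-alikes are at (350,293), (261,161) and (240,231). The tray is at (156,213), the black channel at (337,147) and the blue angle at (390,224). By the description I choose (304,222), which is the only bare aluminium one lying legs-down. Next I'll measure it and check a close crop.

Run:
```python
from h import *
def rect(P):
    c,(w,h),a=cv2.minAreaRect((P*1000).astype(np.float32)); 
    b=cv2.boxPoints((c,(w,h),a)); e1=b[1]-b[0]; e2=b[2]-b[1]
    e=e1 if np.linalg.norm(e1)>np.linalg.norm(e2) else e2
    ang=np.degrees(np.arctan2(e[1],e[0])); ang=(ang+90)%180-90
    return np.round(c,1),np.round(sorted((w,h)),1),round(ang,2)
for n,box,tb in (('top',(304,222,28),(156,213,55)),('scene',(249,191,40),(455,232,75))):
    im,d,K,T=load(n); W=world(d,K,T)
    hsv=cv2.cvtColor(im,cv2.COLOR_RGB2HSV)
    vv,uu=np.mgrid[:420,:560]
    m=(abs(uu-box[0])<box[2])&(abs(vv-box[1])<box[2])
    z=W[...,2]
    print(n,'bench z',np.nanmedian(z[m&(z<.015)]))
    k=m&(z>.028)&(z<.05)&(hsv[...,2]>110)
    print('channel',k.sum(),'z',np.nanmedian(z[k]),rect(W[k][:,:2]), W[k][:,:2].mean(0))
    # colour silhouette on plane z=.036
    k2=m&(hsv[...,2]>(145 if n=='top' else 120))&(hsv[...,1]<40)
    r=np.stack([(uu-K[0,2])/K[0,0],(vv-K[1,2])/K[1,1],np.ones_like(d)],-1)@T[:3,:3].T
    def onp(zz): return T[:3,3]+r*((zz-T[2,3])/r[...,2])[...,None]
    print(' colour',k2.sum(),rect(onp(.036)[k2][:,:2]), onp(.036)[k2].mean(0))
    # tray
    m=(abs(uu-tb[0])<tb[2])&(abs(vv-tb[1])<tb[2]*.75)
    o=m&(hsv[...,0]<18)&(hsv[...,1]>150)&(hsv[...,2]>120)
    print('tray orange',o.sum(),rect(onp(.012)[o][:,:2]))
    k=m&(z>.03)&(z<.06)
    print('legtops',k.sum(),np.nanmedian(z[k]),rect(W[k][:,:2]))
    k=m&(z>.004)&(z<.06); print('all',rect(W[k][:,:2]))
im,*_=load('top')
save('crop_ch',cv2.resize(im[180:265,255:350],None,fx=6,fy=6,interpolation=cv2.INTER_CUBIC))
im,*_=load('scene')
a=cv2.resize(im[150:240,200:300],None,fx=4,fy=4,interpolation=cv2.INTER_CUBIC);b=cv2.resize(im[180:270,385:525],None,fx=4,fy=4,interpolation=cv2.INTER_CUBIC)
save('crop_sc',np.vstack([np.hstack([a,np.zeros((360,160,3),np.uint8)])[:290],b[:300]]))
```

```text
top bench z -5.217644279942313e-05
channel 1317 z 0.03593286351738745 (array([462.6, -74.8]), array([ 59.9, 100.2]), np.float32(-13.38)) [ 0.46231707 -0.07468279]
 colour 1252 (array([462.6, -74.7]), array([58.5, 98.5]), np.float32(-13.45)) [ 0.46214696 -0.07424578  0.036     ]
tray orange 352 (array([490.4, 249.6]), array([112.8, 170.1]), np.float32(-81.39))
legtops 478 0.03992632912771932 (array([490.6, 249.9]), array([ 99.1, 161.3]), np.float32(-81.44))
all (array([489.1, 247.8]), array([180.9, 239.7]), np.float32(89.22))
scene bench z 6.832363810438391e-05
channel 1852 z 0.03601694770379882 (array([462.2, -72.3]), array([ 60.6, 101.4]), np.float32(-13.55)) [ 0.46429472 -0.07209105]
 colour 5406 (array([471.9, -74.4]), array([132.8, 156.6]), np.float32(6.95)) [ 0.46925548 -0.07115413  0.036     ]
tray orange 697 (array([490.6, 251.6]), array([112.7, 172. ]), np.float32(-81.43))
legtops 1191 0.04010386720115977 (array([490.6, 252.3]), array([100.6, 161.7]), np.float32(-81.47))
all (array([467.4, 275.3]), array([179.1, 231.1]), np.float32(-89.19))
```

View pics/crop_ch.png

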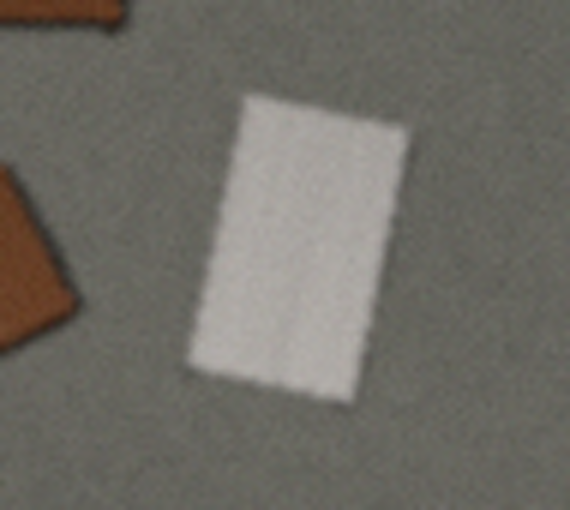

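View pics/crop_sc.png

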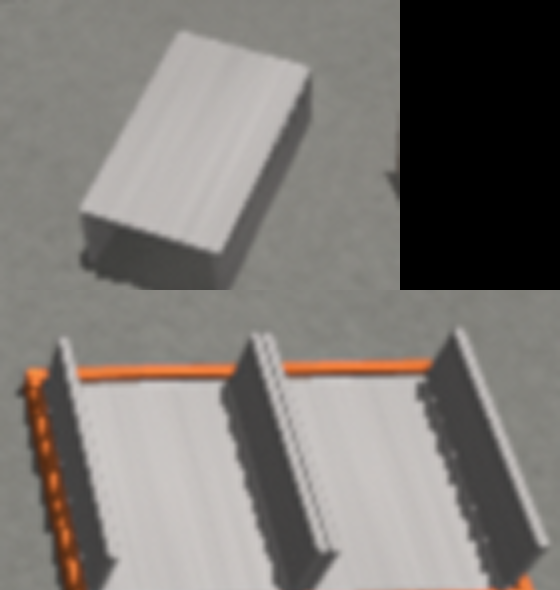

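The crops confirm it: bare aluminium, web on top, open underneath at the near end. In the tray the middle double wall stands at about (455,225) in the scene picture. Next I'll work out the moves.

```bash
cat >> h.py <<'E'
from scipy.spatial.transform import Rotation as R
def ask(target,yaw_y,rot_sym=True):
    """units from present measured pose to a tool-down pose at TCP target with tool y at yaw_y (deg)"""
    s=robot.read_state(); R0=R.from_rotvec(s['orientation'])
    best=None
    for a in (yaw_y,yaw_y+180):
        y=np.array([np.cos(np.radians(a)),np.sin(np.radians(a)),0]); z=np.array([0,0,-1.]); x=np.cross(y,z)
        rv=(R.from_matrix(np.c_[x,y,z])*R0.inv()).as_rotvec()
        if best is None or np.linalg.norm(rv)<np.linalg.norm(best): best=rv
    ya=R0.as_matrix()[:,1]
    print('t',round(s['t'],2),'pos',s['tool_pos'].round(4),'tool y yaw',np.degrees(np.arctan2(ya[1],ya[0])).round(2),'open',round(s['opening'],4),'F',s['force'].round(2),'q',s['q'].round(2))
    print('shift units',((np.array(target)-s['tool_pos'])/.3).round(4),'turn units',(np.degrees(best)/45).round(4))
E
python3 - <<'E'
from h import *
ask([.4624,-.0737,.12],76.55)
E
```

```text
t 0.5 pos [ 0.244  -0.5481  0.2186] tool y yaw -66.0 open 0.0931 F [-1.61  0.86 -0.38] q [-1.24  0.13  1.49 -0.    1.52 -0.09]
shift units [ 0.728   1.5814 -0.3286] turn units [-1.000e-04 -0.000e+00 -8.321e-01]
```

```bash
python3 -m handwheel '0.05 0.11 0 0 0 -0.05; 0.11 0.25 0 0 0 -0.12; 0.18 0.39 0 0 0 -0.2; 0.25 0.54 0 0 0 -0.28; 0.31 0.67 0 0 0 -0.35' -1
python3 - <<'E'
from h import *
ask([.4624,-.0737,.12],76.55)
E
```

```text
t: 1.0
tool_pos: [0.3376, -0.3452, 0.2188]
orientation: [3.134, 0.222, 0.001]
force: [1.1, -0.7, 0.7]
opening: 0.0931
t 1.0 pos [ 0.3376 -0.3452  0.2188] tool y yaw -81.9 open 0.0931 F [ 1.12 -0.67  0.72] q [-0.9  -0.19  1.8   0.    1.53  0.53]
shift units [ 0.4159  0.9049 -0.3292] turn units [ 3.000e-04  6.000e-04 -4.788e-01]
```

```bash
python3 -m handwheel '0.06 0.14 0 0 0 -0.08; 0.13 0.28 0 0 0 -0.17; 0.2 0.42 -0.03 0 0 -0.26; 0.26 0.56 -0.08 0 0 -0.34; 0.32 0.69 -0.13 0 0 -0.41' ; python3 -m handwheel '0.05 0.12 -0.05 0 0 -0.05; 0.09 0.2 -0.11 0 0 -0.07; 0.09 0.21 -0.18 0 0 -0.07; 0.09 0.21 -0.2 0 0 -0.07'
python3 - <<'E'
from h import *
ask([.4624,-.0737,.012],76.55)
im,d,K,T=snap('scene'); save('s1',im)
im,d,K,T=snap('top'); save('t1',im)
E
```

```text
t: 1.5
tool_pos: [0.4338, -0.1383, 0.1799]
orientation: [3.128, -0.283, 0.003]
force: [0.3, -0.4, -0.0]
opening: 0.093
t: 1.9
tool_pos: [0.4587, -0.0757, 0.1174]
orientation: [-3.12, 0.362, 0.005]
force: [-0.1, 0.2, 0.1]
opening: 0.0929
t 1.9 pos [ 0.4587 -0.0757  0.1174] tool y yaw -103.23 open 0.0929 F [-0.08  0.23  0.1 ] q [-0.27 -0.17  1.97  0.    1.34  1.53]
shift units [ 0.0122  0.0067 -0.3513] turn units [-0.0012 -0.0043 -0.0049]
```

View pics/s1.png

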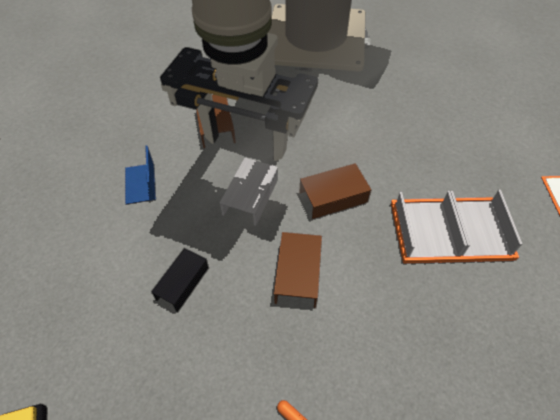

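The gripper straddles the channel at (250,190) in the scene picture. The brown one at (335,190) is clear of the fingers, so I'll descend.

```bash
python3 -m handwheel '0.01 0.005 -0.08 0 0 0; 0.01 0.005 -0.16 0 0 0; 0.01 0.005 -0.24 0 0 0; 0.01 0.005 -0.27 0 0 0; 0.01 0.005 -0.27 0 0 0'
python3 - <<'E'
from h import *
ask([.4624,-.0737,.012],76.55)
E
```

```text
t: 2.5
tool_pos: [0.4624, -0.0761, 0.0383]
orientation: [-3.12, 0.367, 0.002]
force: [-0.5, -0.2, 0.0]
opening: 0.0931
t 2.5 pos [ 0.4624 -0.0761  0.0383] tool y yaw -103.42 open 0.0931 F [-0.49 -0.16  0.02] q [-0.27 -0.05  2.02 -0.    1.18  1.53]
shift units [ 0.0001  0.0081 -0.0877] turn units [-0.0005 -0.002  -0.0007]
```

```bash
python3 -m handwheel '0 0.007 -0.03 0 0 0; 0 0.007 -0.06 0 0 0; 0 0.007 -0.085 0 0 0; 0 0.007 -0.085 0 0 0' && python3 -m handwheel '0 0 0 0 0 0;0 0 0 0 0 0;0 0 0 0 0 0;0 0 0 0 0 0;0 0 0 0 0 0' 0 25 && python3 -m handwheel '0 0 0 0 0 0;0 0 0 0 0 0;0 0 0 0 0 0;0 0 0 0 0 0;0 0 0 0 0 0' 1 25
```

```text
t: 2.9
tool_pos: [0.4621, -0.0733, 0.012]
orientation: [-3.12, 0.365, 0.003]
force: [-0.3, 0.5, -0.1]
opening: 0.0929
t: 3.4
tool_pos: [0.4632, -0.0736, 0.0134]
orientation: [3.12, -0.365, 0.001]
force: [-0.5, -0.3, 1.2]
opening: 0.0598
t: 3.9
tool_pos: [0.4632, -0.0736, 0.0134]
orientation: [3.12, -0.365, 0.001]
force: [-1.2, -1.1, 4.5]
opening: 0.0597
```

```bash
python3 -m handwheel '0 0 0.04 0 0 0;0 0 0.12 0 0 0;0 0 0.22 0 0 0;0 0 0.3 0 0 0;0 0 0.3 0 0 0'
python3 - <<'E'
from h import *
ask([.4905,.2510,.10],98.6)
im,d,K,T=snap('scene'); save('s2',im)
im,d,K,T=snap('top'); save('t2',im)
E
```

```text
t: 4.4
tool_pos: [0.4656, -0.0742, 0.1074]
orientation: [3.119, -0.365, 0.01]
force: [0.5, -0.1, -1.7]
opening: 0.06
t 4.4 pos [ 0.4656 -0.0742  0.1074] tool y yaw -103.35 open 0.06 F [ 0.53 -0.11 -1.73] q [-0.27 -0.15  1.97  0.    1.31  1.54]
shift units [ 0.0829  1.084  -0.0247] turn units [0.0005 0.0086 0.4878]
```

View pics/s2.png

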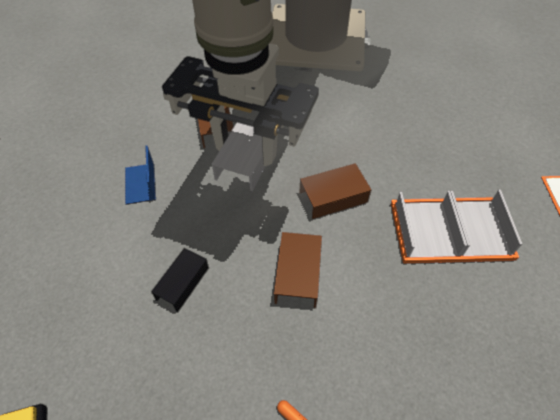

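The channel is up in the jaws at about (238,155) and nothing else has moved. I'll carry it over the tray, well above the browns.

```bash
python3 -m handwheel '0.01 0.08 0.02 0 0 0.05;0.02 0.2 0.02 0 0 0.1;0.03 0.33 0.02 0 0 0.15;0.04 0.46 0.02 0 0 0.21;0.05 0.59 0.02 0 0 0.27' && python3 -m handwheel '0.01 0.13 0 0 0 0.06;0.02 0.26 0 0 0 0.11;0.025 0.38 0 0 0 0.17;0.03 0.46 0 0 0 0.2;0.03 0.48 0 0 0 0.22' &&  python3 -m handwheel '0 0 0 0 0 0; 0 0 0 0 0 0'
python3 - <<'E'
from h import *
ask([.4905,.2510,.10],98.6)
im,d,K,T=snap('scene'); save('s3',im)
im,d,K,T=snap('top'); save('t3',im)
E
```

```text
t: 5.0
tool_pos: [0.4764, 0.1048, 0.107]
orientation: [3.141, -0.031, -0.005]
force: [0.5, 0.4, -1.7]
opening: 0.0597
t: 5.5
tool_pos: [0.4853, 0.2494, 0.1069]
orientation: [3.132, 0.244, -0.005]
force: [0.3, -0.2, -2.1]
opening: 0.0598
t: 5.7
tool_pos: [0.4863, 0.2464, 0.1079]
orientation: [3.132, 0.237, -0.003]
force: [-0.2, 0.6, -2.2]
opening: 0.0594
t 5.7 pos [0.4863 0.2464 0.1079] tool y yaw -81.35 open 0.0594 F [-0.21  0.64 -2.22] q [ 0.38  0.07  1.76 -0.    1.31  1.8 ]
shift units [ 0.014   0.0155 -0.0264] turn units [ 0.0015 -0.0025 -0.0012]
```

View pics/s3.png

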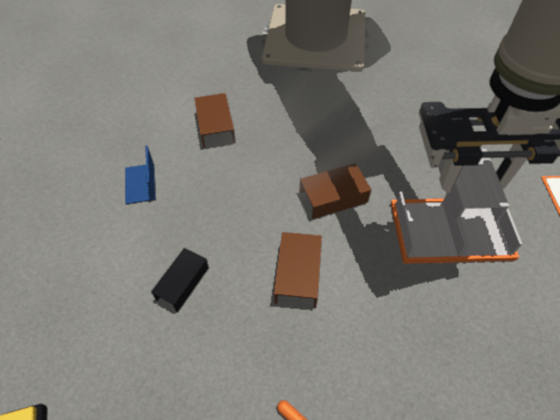

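View pics/t3.png

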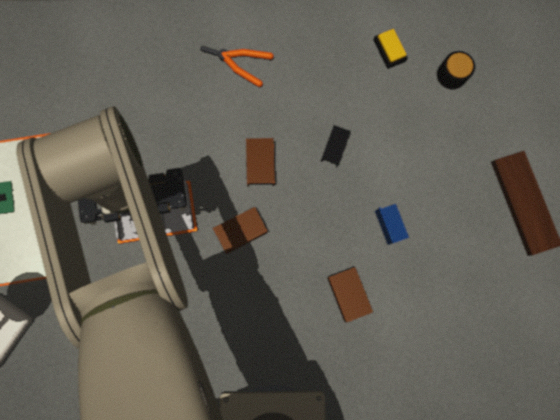

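The channel hangs over the tray at about (475,190) in the scene picture; the arm hides it from the top camera. I'll fit its visible web in depth to get tilt, yaw and ends.

Run:
```python
from h import *
im,d,K,T=load('scene'); W=world(d,K,T)
save('s3c',cv2.resize(im[150:270,380:540],None,fx=5,fy=5,interpolation=cv2.INTER_CUBIC)[:600])
a=np.radians(8.6); ex=np.array([np.cos(a),np.sin(a)]); ey=np.array([-np.sin(a),np.cos(a)])
P=W[150:270,380:540].reshape(-1,3); P=P[~np.isnan(P[:,0])]
L=np.c_[(P[:,:2]-[.4905,.2515])@ex,(P[:,:2]-[.4905,.2515])@ey,P[:,2]]
for zz in (.12,.125,.13,.135,.14,.145): 
    k=abs(L[:,2]-zz)<.0025; print(zz,k.sum(),np.round(np.percentile(L[k,0],[2,50,98])*1e3),np.round(np.percentile(L[k,1],[2,50,98])*1e3)) if k.sum() else 0
k=(L[:,2]>.118)&(L[:,2]<.146)&(L[:,0]>.012)&(L[:,0]<.07)&(abs(L[:,1])<.03)
A=np.c_[L[k,:2],np.ones(k.sum())]
for _ in range(5):
    c,*_r=np.linalg.lstsq(A,L[k,2],rcond=None); r=L[k,2]-A@c; k2=abs(r)<.003
    kk=np.where(k)[0][k2]; k=np.zeros(len(L),bool); k[kk]=True; A=np.c_[L[k,:2],np.ones(k.sum())]
print('plane slope deg',np.degrees(np.arctan(c[:2])),'z0',c[2],k.sum(), 'x',np.percentile(L[k,0],[0,2,98,99.5,100]),'y',np.percentile(L[k,1],[0,1,99,100]))
# edges: y min/max by x, x max by y
for x in np.arange(.01,.055,.006):
    q=L[k&(abs(L[:,0]-x)<.003)]
    if len(q): print('x',x,'y',q[:,1].min().round(4),q[:,1].max().round(4),len(q))
for y in np.arange(-.027,.03,.009):
    q=L[k&(abs(L[:,1]-y)<.004)]
    if len(q): print('y',y,'xmax',q[:,0].max().round(4))
```

```text
0.12 115 [-45.   7.  44.] [-48. -33.  38.]
0.125 132 [-24.   7.  45.] [-48. -33.  39.]
0.13 1926 [-34.  11.  44.] [-33.  -0.  27.]
0.135 147 [-22.   3.  38.] [-49.   0.  40.]
0.14 90 [-12.   2.   4.] [-49.  27.  41.]
0.145 92 [-12.   2.   4.] [-49.  -3.  41.]
plane slope deg [-0.76493387 -0.02483434] z0 0.13122187144424644 886 x [0.01201377 0.01261868 0.04401084 0.04434236 0.04507201] y [-0.02986951 -0.02918011  0.02596851  0.02690961]
x 0.01 y -0.0284 0.0237 25
x 0.016 y -0.0298 0.0268 146
x 0.022 y -0.0294 0.0267 157
x 0.028000000000000004 y -0.0294 0.0264 163
x 0.034 y -0.0297 0.026 156
x 0.04 y -0.0299 0.0269 171
x 0.046000000000000006 y -0.0289 0.0263 68
y -0.027 xmax 0.0443
y -0.018000000000000002 xmax 0.0451
y -0.009000000000000005 xmax 0.0442
y -6.938893903907228e-18 xmax 0.0444
y 0.00899999999999999 xmax 0.0442
y 0.017999999999999985 xmax 0.0445
y 0.026999999999999986 xmax 0.0442
```

View pics/s3c.png

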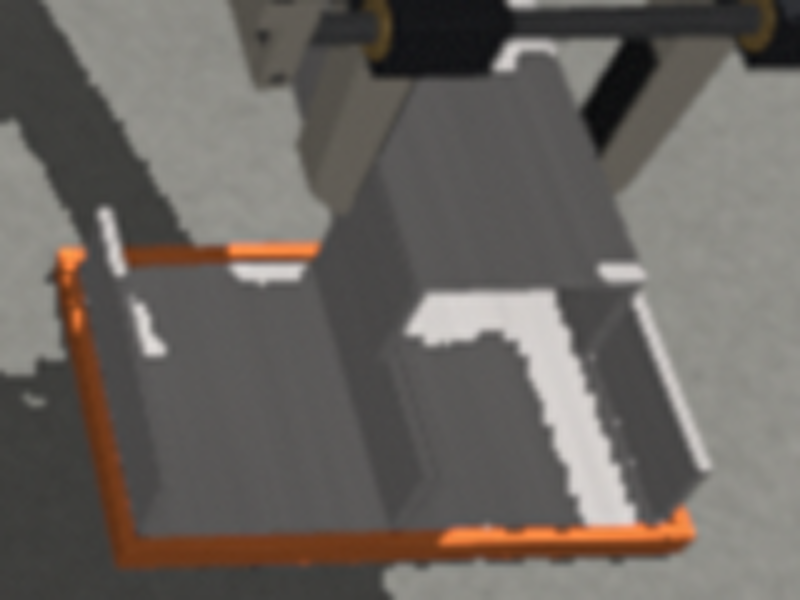

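```bash
python3 -m handwheel '0.016 0.016 0 0 0 0;0.016 0.016 -0.05 0 0 0;0.016 0.016 -0.1 0 0 0;0.016 0.016 -0.1 0 0 0;0.016 0.016 -0.1 0 0 0'
python3 - <<'E'
from h import *
ask([.4910,.2511,.0225],98.6)
im,d,K,T=snap('scene')
save('s4c',cv2.resize(im[150:270,380:540],None,fx=5,fy=5,interpolation=cv2.INTER_CUBIC)[:600])
E
```

```text
t: 6.3
tool_pos: [0.4908, 0.2517, 0.0777]
orientation: [3.132, 0.238, -0.004]
force: [1.5, -0.4, -0.6]
opening: 0.0599
t 6.3 pos [0.4908 0.2517 0.0777] tool y yaw -81.31 open 0.0599 F [ 1.47 -0.35 -0.56] q [ 0.38  0.12  1.77 -0.    1.26  1.8 ]
shift units [ 0.0008 -0.0021 -0.1839] turn units [ 0.0013 -0.0033 -0.002 ]
```

View pics/s4c.png

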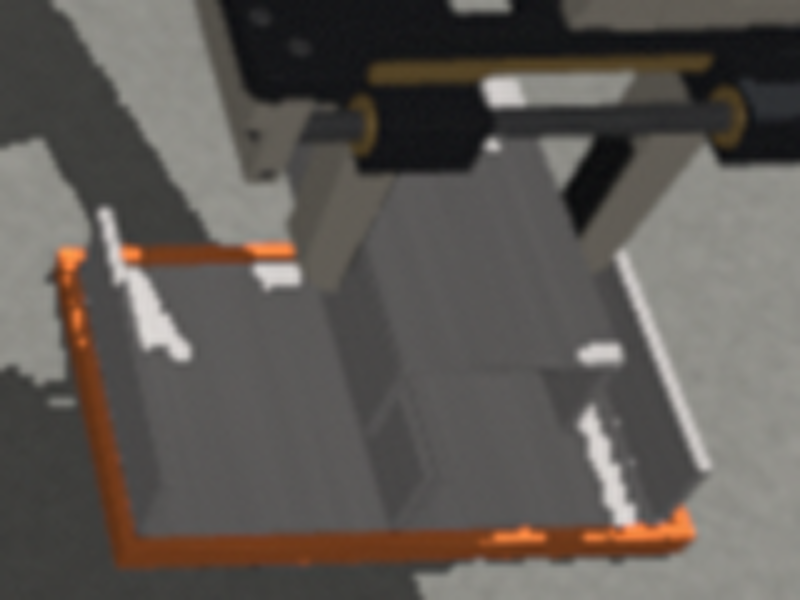

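The channel is parallel with the troughs and still above the leg tops. I'll lower it in to just above the floors.

```bash
python3 -m handwheel '0 -0.002 -0.05 0 0 0;0 -0.002 -0.1 0 0 0;0 -0.002 -0.14 0 0 0;0 -0.002 -0.155 0 0 0;0 -0.002 -0.155 0 0 0'
python3 - <<'E'
from h import *
ask([.4910,.2511,.0225],98.6)
im,d,K,T=snap('scene'); W=world(d,K,T)
save('s5c',cv2.resize(im[150:270,380:540],None,fx=5,fy=5,interpolation=cv2.INTER_CUBIC)[:600])
a=np.radians(8.6); ex=np.array([np.cos(a),np.sin(a)]); ey=np.array([-np.sin(a),np.cos(a)])
P=W[150:270,380:540].reshape(-1,3); P=P[~np.isnan(P[:,0])]
L=np.c_[(P[:,:2]-[.4906,.2521])@ex,(P[:,:2]-[.4906,.2521])@ey,P[:,2]]
k=(L[:,2]>.046)&(L[:,2]<.06)&(L[:,0]>.02)&(L[:,0]<.06)
q=L[k]; A=np.c_[q[:,:2],np.ones(len(q))]; c=np.linalg.lstsq(A,q[:,2],rcond=None)[0]
print(len(q),'slope',np.degrees(c[:2]),'z0',c[2],'x',np.percentile(q[:,0],[1,99,100]),'y',np.percentile(q[:,1],[0,1,99,100]))
k=(L[:,2]>.034)&(L[:,2]<.044)&(L[:,0]>.02)
q=L[k]; print('walls x',np.percentile(q[:,0],[98,100])); print(np.histogram(q[:,1],np.arange(-.084,.088,.004)))
E
```

```text
t: 6.85
tool_pos: [0.4907, 0.2512, 0.0311]
orientation: [3.132, 0.238, -0.004]
force: [-0.3, -0.6, -1.3]
opening: 0.0599
t 6.85 pos [0.4907 0.2512 0.0311] tool y yaw -81.3 open 0.0599 F [-0.35 -0.58 -1.26] q [0.38 0.18 1.8  0.   1.17 1.8 ]
shift units [ 0.0009 -0.0005 -0.0285] turn units [ 0.0012 -0.0032 -0.0022]
797 slope [-1.3528777   0.81007605] z0 0.05451906657693201 x [0.02039283 0.04934086 0.05015347] y [-0.0306231  -0.02959948  0.0298935   0.03119283]
walls x [0.04943807 0.05008097]
(array([ 0, 76,  5,  0,  0,  0,  0,  0,  0,  0,  0,  0,  0, 55,  7,  0,  0,
        0,  0,  2, 25, 16,  3,  0,  0,  0,  0, 19,  4,  0,  0,  0,  0,  0,
        0,  0,  0,  0,  0,  4, 94,  5]), array([-8.4000000e-02, -8.0000000e-02, -7.6000000e-02, -7.2000000e-02,
       -6.8000000e-02, -6.4000000e-02, -6.0000000e-02, -5.6000000e-02,
       -5.2000000e-02, -4.8000000e-02, -4.4000000e-02, -4.0000000e-02,
       -3.6000000e-02, -3.2000000e-02, -2.8000000e-02, -2.4000000e-02,
       -2.0000000e-02, -1.6000000e-02, -1.2000000e-02, -8.0000000e-03,
       -4.0000000e-03,  6.9388939e-17,  4.0000000e-03,  8.0000000e-03,
        1.2000000e-02,  1.6000000e-02,  2.0000000e-02,  2.4000000e-02,
        2.8000000e-02,  3.2000000e-02,  3.6000000e-02,  4.0000000e-02,
        4.4000000e-02,  4.8000000e-02,  5.2000000e-02,  5.6000000e-02,
        6.0000000e-02,  6.4000000e-02,  6.8000000e-02,  7.2000000e-02,
        7.6000000e-02,  8.0000000e-02,  8.4000000e-02]))
```

View pics/s5c.png

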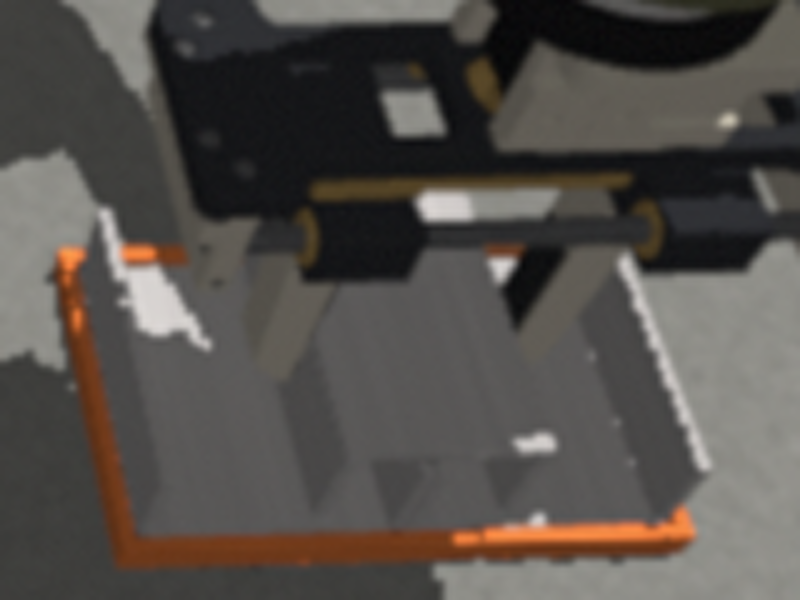

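In the troughs the web spans −30 to +30 mm, centred on the wall. Its end is at 49.3 mm against 49.4 mm for the wide channels. I'll lower the rest of the way gently.

```bash
python3 -m handwheel '0 0 -0.008 0 0 0;0 0 -0.016 0 0 0;0 0 -0.024 0 0 0;0 0 -0.024 0 0 0' ; python3 -m handwheel '0 0 -0.003 0 0 0;0 0 -0.005 0 0 0;0 0 -0.005 0 0 0'
```

```text
t: 7.3
tool_pos: [0.4917, 0.2516, 0.0252]
orientation: [3.132, 0.238, -0.0]
force: [0.2, 0.6, -1.7]
opening: 0.0599
t: 7.6
tool_pos: [0.4918, 0.2517, 0.0239]
orientation: [-3.133, -0.238, -0.0]
force: [-0.4, -0.3, -1.5]
opening: 0.06
```

```bash
python3 -m handwheel '0 0 -0.003 0 0 0;0 0 -0.006 0 0 0;0 0 -0.006 0 0 0'; python3 -m handwheel '0 0 -0.001 0 0 0;0 0 -0.003 0 0 0;0 0 -0.003 0 0 0'
```

```text
t: 7.9
tool_pos: [0.492, 0.2517, 0.0224]
orientation: [-3.133, -0.238, -0.0]
force: [-1.7, 0.2, 2.1]
opening: 0.0601
t: 8.2
tool_pos: [0.492, 0.2517, 0.0224]
orientation: [3.132, 0.238, 0.0]
force: [-6.1, -2.9, 10.9]
opening: 0.0601
```

The leg tips are on the floors: contact force is about 11 N and the height is as expected. I'll ease off slightly and open.

```bash
python3 -m handwheel '0 0 0.003 0 0 0;0 0 0.003 0 0 0'; python3 -m handwheel '0 0 0 0 0 0;0 0 0 0 0 0;0 0 0 0 0 0;0 0 0 0 0 0;0 0 0 0 0 0' -0.6
python3 - <<'E'
from h import *
im,d,K,T=snap('scene')
save('s6c',cv2.resize(im[150:270,380:540],None,fx=5,fy=5,interpolation=cv2.INTER_CUBIC)[:600])
E
```

```text
t: 8.4
tool_pos: [0.492, 0.2518, 0.0224]
orientation: [-3.132, -0.238, -0.001]
force: [-0.2, 0.1, 3.1]
opening: 0.06
t: 8.9
tool_pos: [0.4918, 0.2516, 0.022]
orientation: [3.132, 0.238, -0.0]
force: [-0.3, -0.5, 0.9]
opening: 0.0742
```

View pics/s6c.png

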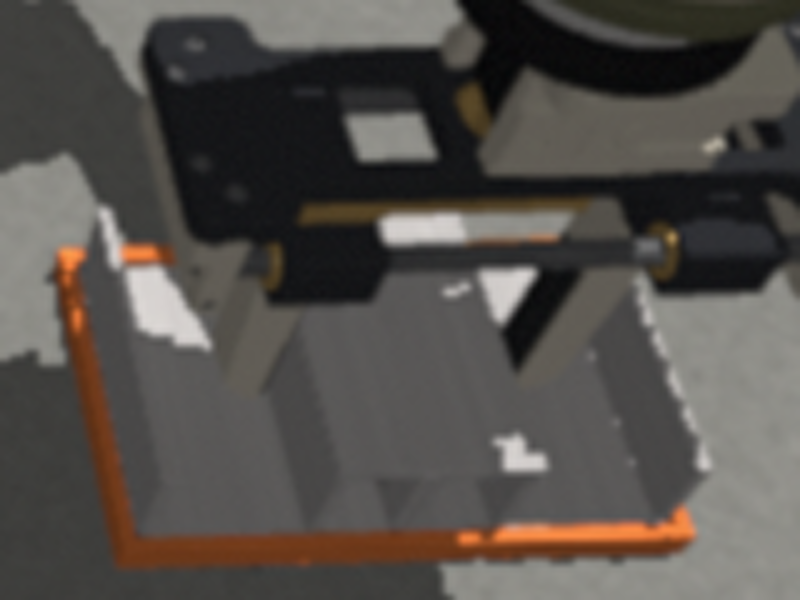

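Both fingers are clear of the legs. I'll retreat straight up, then swing aside to look.

```bash
python3 -m handwheel '0 0 0.06 0 0 0;0 0 0.15 0 0 0;0 0 0.28 0 0 0;0 0 0.42 0 0 0;0 0 0.56 0 0 0'; python3 -m handwheel '0 -0.1 0 0 0 0;0 -0.25 0 0 0 0;0 -0.4 0 0 0 0;0 -0.55 0 0 0 0;0 -0.7 0 0 0 0';python3 -m handwheel '0 -0.15 0 0 0 0;0 -0.3 0 0 0 0;0 -0.45 0 0 0 0;0 -0.5 0 0 0 0;0 -0.5 0 0 0 0'
python3 - <<'E'
from h import *
a=np.radians(8.6); ex=np.array([np.cos(a),np.sin(a)]); ey=np.array([-np.sin(a),np.cos(a)])
for n,C,b in (('scene',[.4906,.2521],(150,290,370,550)),('top',[.4905,.2498],(170,260,95,215))):
    im,d,K,T=snap(n); W=world(d,K,T); save(n+'9',im)
    save(n+'9c',cv2.resize(im[b[0]:b[1],b[2]:b[3]],None,fx=4,fy=4,interpolation=cv2.INTER_CUBIC))
    P=W[b[0]:b[1],b[2]:b[3]].reshape(-1,3); P=P[~np.isnan(P[:,0])]
    L=np.c_[(P[:,:2]-C)@ex,(P[:,:2]-C)@ey,P[:,2]]
    q=L[(L[:,2]>.0425)&(L[:,2]<.06)&(abs(L[:,1])<.04)&(abs(L[:,0])<.07)]
    A=np.c_[q[:,:2],np.ones(len(q))]; c=np.linalg.lstsq(A,q[:,2],rcond=None)[0]
    r=cv2.minAreaRect((q[:,:2]*1000).astype(np.float32))
    print(n,len(q),'slope deg',np.degrees(c[:2]).round(2),'z0',c[2].round(4),'rect local mm,deg',r)
    w=L[(L[:,2]>.03)&(L[:,2]<.0425)&(abs(L[:,1])>.07)&(abs(L[:,1])<.09)&(abs(L[:,0])<.07)]
    print(' outer walls',cv2.minAreaRect((w[:,:2]*1000).astype(np.float32)))
    hsv=cv2.cvtColor(im,cv2.COLOR_RGB2HSV)
print(robot.read_state()['t'])
E
```

```text
t: 9.45
tool_pos: [0.4914, 0.2515, 0.1915]
orientation: [3.132, 0.238, -0.001]
force: [0.8, 1.0, 0.2]
opening: 0.0742
t: 9.95
tool_pos: [0.4915, 0.0401, 0.1903]
orientation: [3.132, 0.239, 0.001]
force: [0.9, -0.2, -0.6]
opening: 0.0747
t: 10.45
tool_pos: [0.4916, -0.1102, 0.1901]
orientation: [3.133, 0.233, -0.0]
force: [0.2, -0.2, 0.1]
opening: 0.0742
scene 2266 slope deg [-0.02  0.13] z0 0.0455 rect local mm,deg ((0.1942901611328125, 0.9508342742919922), (61.461585998535156, 101.50955963134766), 89.88078308105469)
 outer walls ((-0.7231597900390625, 0.29763031005859375), (101.00321960449219, 161.500732421875), 0.2154398262500763)
top 1158 slope deg [-0.1  -0.15] z0 0.0453 rect local mm,deg ((1.2718467712402344, 0.220794677734375), (100.09973907470703, 61.14254379272461), 0.3529297709465027)
 outer walls ((-0.4460868835449219, 0.030364990234375), (99.65821838378906, 161.56207275390625), 0.42752689123153687)
10.55
```

View pics/scene9.png

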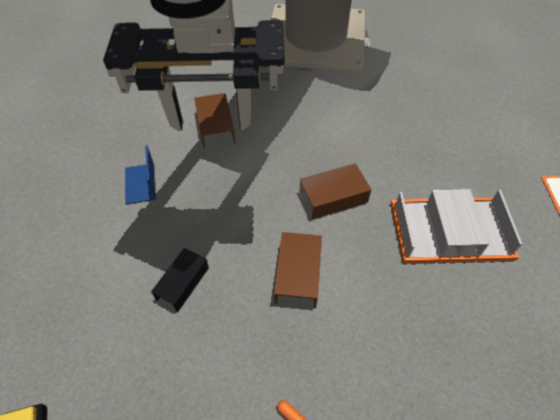

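View pics/scene9c.png

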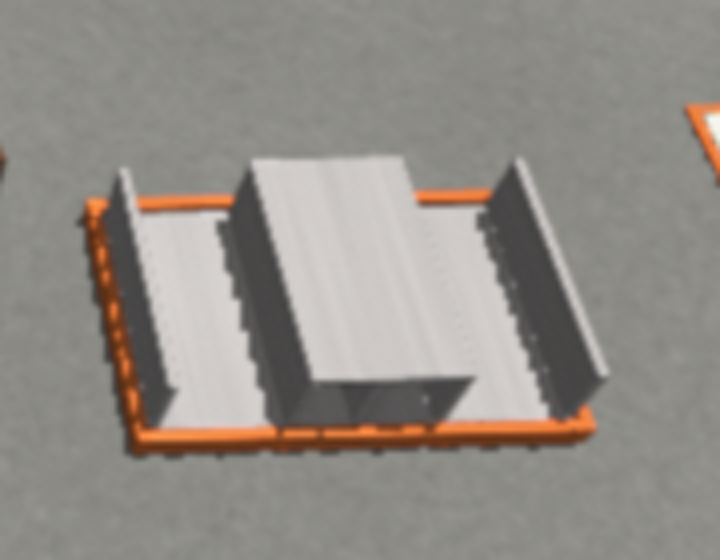

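View pics/top9.png

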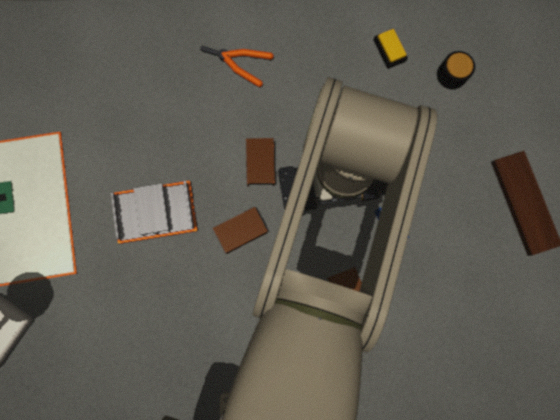

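The channel sits level at 45 mm (9 + 36), centred to within 1 mm, parallel, with ends within 2 mm. The black channel and blue angle show at the same pixels as at the start. I'll hand in.

Run:
```python
from plant import robot
print(robot.close_job(), robot.read_state()['t'])
```

```text
the job is handed in; nothing more can be done
the job is handed in; nothing more can be done
```

The bare-aluminium channel is packed in the orange tray, straddling the two middle legs with one of its legs resting in each wide channel. I gripped it across the 60 mm, lowered it until both legs touched the trough floors (about 11 N), eased off, opened and backed away. The job was handed in at about 10.6 s.

Last checks, from both cameras after the arm had moved clear:

| Check | Result |
|---|---|
| Height and level | Web top at 45 mm, as expected for legs fully down; slope under 0.2° |
| Central over the wall | Within about 0.7 mm of the middle |
| Ends level | Within about 1 to 1.7 mm of the wide channels' ends |
| Parallel | Within about 0.4° |
| Bystanders | Black channel and blue angle at their starting pixels in the scene picture |

- **Camera disagreement:** the two cameras differed by about 2 mm sideways in absolute position. I used their mean, which matched where the jaws closed on the channel. The results above are measured within each picture, so they don't depend on that offset.
- **Hidden from above:** in the final top picture the arm covers the black channel and most of the angle, so I checked those two only in the scene picture.

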